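Shift the coil winder's selector into the marked slot

TASK

The coil winder's feed selector stick is parked in the middle slot of its gate. Push it with the fingertips out of the parking slot, across the gate and fully home into the slot marked by the tall round index pin. Do not run it into a wrong slot on the way, do not pull its grip up, leave everything else on the bench undisturbed, and finish with the hand clear.

Things in the scene. Friction and masses are not known exactly. Their poses are not given: they have to be found in the camera images.
- winder: the coil winder, fixed to the bench: grey gearbox housing 240 (its x) x 260 (its y) x 72 mm tall, spindle with a bobbin on its left (+y) side, motor on its far (+x) side. Origin at bench level, straight below the centre of the gate; x, y as point gate, z up. An aluminium gate plate, 130 (x) x 120 (y) mm, lies on top, its face 80 mm above the bench.
- gate (a point): centre of the gate, on the plate's face. For the stick's axis, in mm: a cross channel along y at x = 0, y -32 to 32; from each of its ends (y = 32 and -32) a slot to x = 30 and one to x = -30 (the H's four slots); a parking slot at y = 0, x 0 to -30, none opposite. Slots are 14 wide, the stick 10: 2 mm play each side; slot walls stop it.
- grip (a point): centre of the black upright grip on the selector stick: a cylinder 24 mm in diameter and 50 mm tall, from 35 to 85 mm above the gate plate (this point at 60 mm, so 140 mm above the bench), on a 10 mm steel stick. The stick always stays upright; the point moves with it.
- stick (a joint): travel of the stick along the winder's x, m: 0 in the cross channel, +0.030 at the end of a far slot, -0.030 at the end of a near slot. It starts in the parking slot (-0.030 to -0.016). Takes about 3 to 4 N to push and stays where it is left.
- cross (a joint): travel of the stick along the winder's y, m: 0 at the parking slot, +0.032 at the left pair of slots, -0.032 at the right pair. Takes about 2 to 3 N and stays where it is left.
- sleeve (a joint): how far the black grip has been pulled up along the stick, m: 0 down (a spring holds it, about 9 N to lift it), up to 0.020.
- pin: the index pin: round steel pin 30 mm tall, 18 mm across its head, fixed upright on the gate plate 22 mm beyond the closed end of one of the H's four slots (at x = +-52, y = +-32 mm of the winder); it marks the slot wanted. Which one varies. Origin at its foot.
- plug_a: flat square steel plug, 15 x 15 x 3 mm, fixed on the gate plate 22 mm beyond the closed end of one of the three slots that are not wanted. Origin at its underside.
- plug_b: flat square steel plug, 15 x 15 x 3 mm, fixed on the gate plate 22 mm beyond the closed end of one of the three slots that are not wanted. Origin at its underside.
- plug_c: flat square steel plug, 15 x 15 x 3 mm, fixed on the gate plate 22 mm beyond the closed end of one of the three slots that are not wanted. Origin at its underside.
- bobbin: small wound bobbin, 26 mm wide, 30 mm tall, loose, standing on the winder's housing behind the gate plate. Not part of the job.
- solder_reel: upright reel of solder, 52 mm wide, 45 mm tall, loose, on the bench on the right of the winder. Not part of the job.
- board: small circuit board, 60 x 85 mm, up to 25 mm tall, loose, on the bench on the right of the winder. Not part of the job.
- driver: screwdriver 170 mm long, loose, lying near the right front of the bench; origin on the bench below its middle. Not part of the job.
- lens: hand magnifier, 68 mm round with a straight handle, 8 mm thick, loose, lying on the bench on the left, nearer the robot than the winder. Not part of the job.
- jar: clear jar with a metal cap, 54 mm wide, 70 mm tall, loose, on the bench beside the far left corner of the housing. Not part of the job.
- parts_tray: open divided tray 100 x 150 x 30 mm, loose, on the right of the bench. Not part of the job.

How it is judged (in metres and radians):
On the way:
1. the stick is out of the parking slot, in the cross channel (value of joint stick between -0.005 and 0.005 m), for 0.05 s.
At the end, for the whole second after the job is handed in: The stick stands at the end of the slot marked by the pin, with its axis within 26.5 mm of the pin's axis horizontally (22 mm when fully home, so within about 4 mm of home), at rest, with its grip down (within 3 mm) (horizontal distance between grip and pin below 0.0265 m and value of joint sleeve below 0.003 m and velocity of joint stick between -0.005 and 0.005 m/s and velocity of joint cross between -0.005 and 0.005 m/s); the robot touches nothing.
It fails at once if the stick is run more than about 20 mm into a slot marked by a flat plug (horizontal distance between grip and plug_a below 0.032 m or horizontal distance between grip and plug_b below 0.032 m or horizontal distance between grip and plug_c below 0.032 m).
It fails at once if the stick's grip is pulled up by more than 6 mm (value of joint sleeve above 0.006 m).
It fails at once if a loose thing on the bench or the housing is moved by more than 15 mm (distance of any of bobbin, solder_reel, board, driver, lens, jar, parts_tray from where it was at the start of the episode above 0.015 m).
It also fails if it takes over 45 s, if anything falls off the work surface, if the arm or the gripper's body presses on something with over 40 N, if the wrist force passes 120 N, or if a joint passes its speed limit or range.

ROBOT

A 6-joint arm with a two-finger parallel gripper is mounted at the origin on the work surface. World frame = base frame: x ahead of the robot, y to its left, z up, the work surface at z = 0. Lengths are in mm, angles in degrees, forces in N, time in s.
With the tool pointing down it reaches from about 350 to 850 mm from the base axis. Payload 8.1 kg.
Tool frame: the origin (TCP) lies on the front face of the gripper's body, between the roots of the fingers; the fingertips stand r.finger_overhang ahead of it and the grasp point (between the pads) lies 54 mm ahead of it (r.finger_overhang is the distance from the TCP to the fingertips, in mm); y points along the fingers, z is the direction in which the jaws open and shut, and the axes are right-handed (so a half turn about y gives the same grasp; the last joint's range is limited). The gripper opens to 85 mm and grips with 20 to 120 N. Pads are 22 mm wide; open, the fingers measure 114 mm over their backs; the gripper's body (76 mm by 85 mm) begins 54 mm behind the grasp point. The pads swing forward as they close: fully open they stand 13 mm farther back than shut.
Start: joints at [70.68, 7.471, 85.268, -0, 87.261, -4.893], TCP at [149.466, 581.09, 303.892] pointing down, gripper open.
Joint ranges: [-169.43, 169.43], [-51.17, 129.36], [1.28, 143.12], [-76.62, 256.62], [0, 156.53], [-152.29, 152.29]. Speed limits (degrees/s): [136.94, 136.94, 159.86, 180, 180, 180].

INTERFACE

Orientations are given as [roll, pitch, yaw] about the fixed x, y, z axes, in that order (R = Rz(yaw) Ry(pitch) Rx(roll)).
In Python, from bench import r gives the robot as it stands. The module is installed in compiled form; this text tells all that it offers.
- The arm moves only by the tool arm_command, never from a script. Its argument "increments" is a list of rows, each a list of 6 numbers: the shift along the tool's x, y, z in m, then the turn, a rotation vector about the tool's x, y, z in rad. In form: [[tx, ty, tz, wx, wy, wz], ...]. A call has exactly 10 rows; each row is the pose to reach, as a shift and turn from the pose commanded when the call began, along the tool's axes at that moment; what a row does not reach only later rows make up. A row lasts 1/8 s, in which the tool goes at most 62.5 mm and 10.7 degrees, less where a joint would pass 70% of its speed; a pose out of reach is approached as far as the arm can. A call with a gripper value outside its range is refused whole. "jaw" is the gripper's target within -1 to 1 (shut at 1, half-way at 0, fully open at -1), set as the call begins (left out, the last holds). The fingers move at their own pace and stop on an object; "force" is the grip in N (left out, the last holds). Time passes only in rows, so rows that repeat a pose let the fingers close, or fill a call up. It gives the time, the measured TCP pose, the force and the opening at its end, in the units of the state.
- r.sense(): the state, without advancing time (a new reading comes with each control period).
- r.snapshot(name): name is "scene" or "top"; returns the picture (480x640x3 uint8, red, green, blue); there is no depth.
- r.camera_model(name): a dict with "intrinsics" (3x3 intrinsics, pixels), "cam_to_world" (4x4, takes a point from camera to world coordinates). Camera axes: x right, y down, z forward; pixel columns grow to the right and rows downward; lengths in mm; the calibration is good to about 2 mm. A picture is of the moment at which its call begins. camera_model takes no time and is no camera call.
- r.hand_in(): hands the job in, once; it reports no verdict.
Trained networks look in the newest picture that a camera, given by its name, has taken for a name from the list of things; names that differ only in an ending like _2 or _b are one class to them, and where a whole thing is asked for, a point or a joint stands for the part that bears it (a point fixed in the world has none). Each returns a list of dicts, best first, with "conf" (0 to 1); they miss things now and then, are a little off and sometimes report something else, mostly with a low value. They report only what shows in the picture. A call takes as long as a camera call.
- r.trace(camera, target): "mask" (480x640 bool, what is visible of it) and "position" ([column, row] in pixels, amid what is visible of it).
- r.spot_point(camera, target): "position" ([column, row] in pixels: a listed point, or the origin of a listed thing).
The state is a dict: "time": time; "joint_pos": joint angles; "qd": joint speeds; "joint_efforts": joint torques, N m; "tool_pos": TCP position; "tcp_rot": TCP orientation; "ft_force": force on the tool from outside, world axes, zero at the start; "wrist_torque": the same for the moment, N m; "finger_gap": finger opening in mm.
Only numpy, scipy, OpenCV 4.12 (cv2) and the standard library are available. Lean on these libraries where they do the work, as an engineer would, in place of code of your own. Each camera call takes 0.05 s, during which the arm holds its last target.

## Working session

There is one attempt and no reset: what is moved stays moved. The work goes in short steps, Python scripts to look and compute and a tool call to move; the robot and the scene stay as the last step left them, time stands still between calls to the robot, and variables do not carry over. Pictures are saved under pics/ and viewed, and the job is handed in when it is done.

Besides the shell and the picture viewer there is one more tool, called after ">>>" as name(argument=value, ...), one argument or row to a line, values as JSON. arm_command: Moves the arm, as the interface text tells. Its arguments: {"type":"object","properties":{"increments":{"type":"array","items":{"type":"array","items":{"type":"number"}}},"jaw":{"type":"number"},"force":{"type":"number"}},"required":["increments"]}

```bash
mkdir -p pics; cat > h.py <<'E'
import numpy as np,cv2
from bench import r
def save(img,n): cv2.imwrite('pics/'+n,cv2.cvtColor(img,cv2.COLOR_RGB2BGR))
def ray(cam,px,z):
    m=r.camera_model(cam);K=np.array(m['intrinsics']);T=np.array(m['cam_to_world'])
    d=T[:3,:3]@np.linalg.inv(K)@np.array([px[0],px[1],1.]);o=T[:3,3]
    return o+d*(z-o[2])/d[2]
def proj(cam,p):
    m=r.camera_model(cam);K=np.array(m['intrinsics']);T=np.linalg.inv(np.array(m['cam_to_world']))
    c=T[:3,:3]@np.array(p,float)+T[:3,3];u=K@c;return u[:2]/u[2]
E
python3 - <<'E'
from h import *
print(r.sense(), r.finger_overhang)
for c in('scene','top'):
    save(r.snapshot(c),c+'0.png'); print(c,np.array(r.camera_model(c)['cam_to_world'])[:3,3])
    for t,z in(('gate',80),('grip',140),('pin',80),('plug_a',80),('winder',0)):
        for d in r.spot_point(c,t)[:4]: print(c,t,round(d['conf'],2),np.round(d['position'],1),np.round(ray(c,d['position'],z),1))
E
```

```text
{'time': 0.0, 'joint_pos': array([ 7.06804158e+01,  7.51380973e+00,  8.53292941e+01, -1.66055918e-04,
        8.72602996e+01, -4.89462325e+00]), 'qd': array([ 0.03240039, -0.03663685, -0.03273   , -0.05510006, -0.00117977,
       -0.04429773]), 'joint_efforts': array([-1.55294006e-04, -5.69401109e+01, -5.00539327e+01, -2.14433735e-04,
        1.50309806e-02,  1.81267630e-06]), 'tool_pos': array([149.32646908, 580.69912279, 302.85769184]), 'tcp_rot': array([-9.01030405e+01,  8.65748449e-03, -1.44249606e+01]), 'ft_force': array([-0.14924896,  1.27514104,  0.1695009 ]), 'wrist_torque': array([-0.01341992, -0.00390738,  0.02428374]), 'finger_gap': 85.19017109501584} 72.6
scene [1049.36927911  443.05363295 1266.33933708]
scene gate 0.89 [304.2 246.3] [ 544.9 -107.    80. ]
scene grip 0.52 [313.  228.6] [523.1 -99.4 140. ]
scene pin 0.45 [278.4 242.8] [ 581.4 -156.8   80. ]
scene plug_a 0.52 [330.3 250.5] [509.5 -55.7  80. ]
scene plug_a 0.38 [317.5 232.5] [ 495.3 -112.7   80. ]
scene plug_a 0.36 [290.4 267.1] [606.8 -88.7  80. ]
scene plug_a 0.19 [308.6 261.7] [567.  -69.6  80. ]
scene winder 0.71 [309.6 264.6] [538.5 -96.5   0. ]
scene winder 0.39 [277.  271.1] [ 608.  -139.4    0. ]
top [ 442.20569916  -37.87076495 1291.1632455 ]
top gate 0.62 [333.7 230.2] [552.4 -97.4  80. ]
top grip 0.74 [449.4 312.8] [ 345.2 -390.2  140. ]
top grip 0.47 [337.  200.6] [ 622.9 -101.3  140. ]
top grip 0.42 [410.9 239.3] [ 528.5 -291.3  140. ]
top grip 0.41 [333.4 243.2] [513.8 -94.3 140. ]
top pin 0.55 [357.4 221.8] [ 576.5 -160.4   80. ]
top plug_a 0.6 [320.6 242.7] [518.1 -63.1  80. ]
top plug_a 0.42 [341.3 255.3] [ 485.8 -119.    80. ]
top plug_a 0.42 [334.9 208.3] [611.4 -99.4  80. ]
top winder 0.77 [335.2 234.6] [ 547.2 -105.8    0. ]
top winder 0.41 [410.1 241.8] [ 531.7 -319.9    0. ]
```

```bash
python3 - <<'E'
import cv2
for c,(x,y) in(('scene',(200,150)),('top',(230,130))):
    i=cv2.imread(f'pics/{c}0.png'); cv2.imwrite(f'pics/{c}0c.png',cv2.resize(i[y:y+200,x:x+240],(720,600),interpolation=cv2.INTER_CUBIC))
E
```

```text
(no output)
```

View pics/scene0.png

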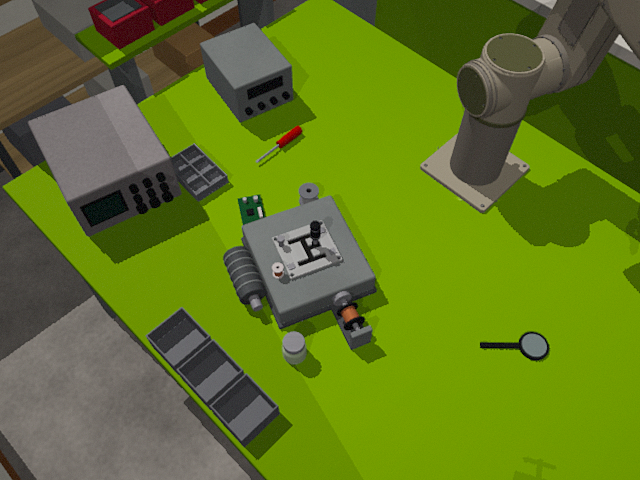

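View pics/top0.png

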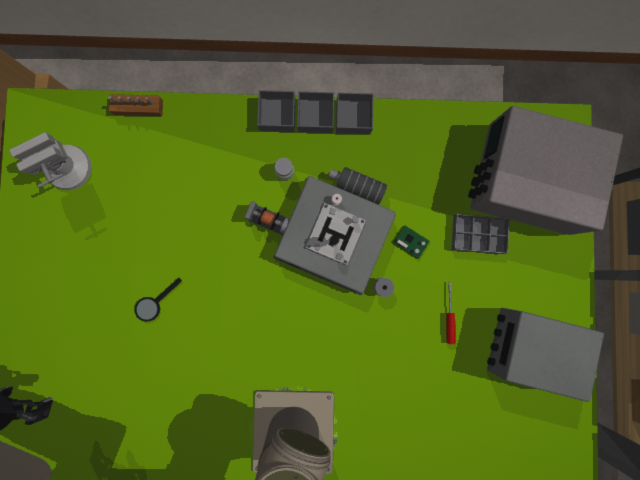

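```bash
sleep 1
```

```text
(no output)
```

View pics/scene0c.png

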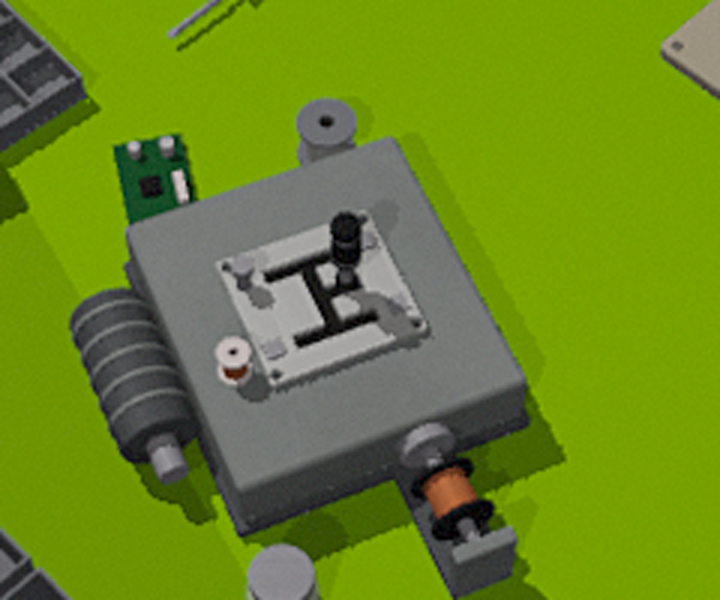

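View pics/top0c.png

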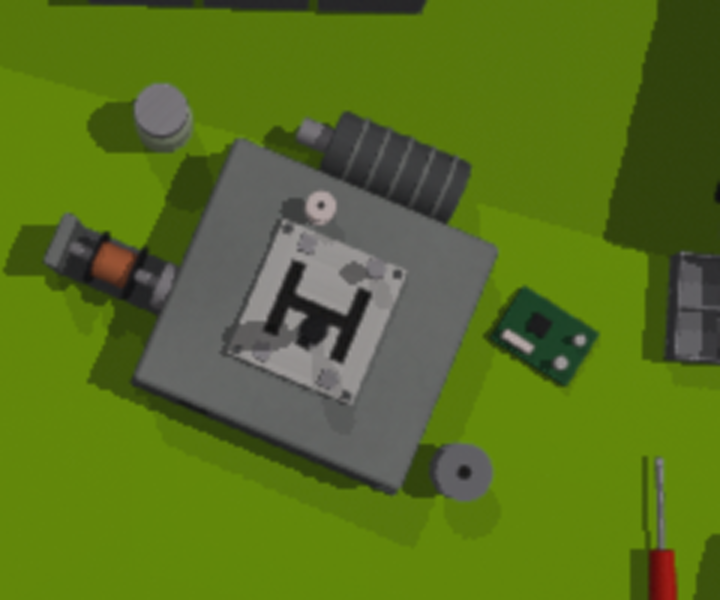

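The pin is at the far right slot (+52, -32): scene pixel (279,240), top pixel (356,220). The three flat plugs are at the other slot ends, and the stick is in the near parking slot. Next I'll refine the gate pose from the plate's corners.

```bash
python3 - <<'E'
import cv2
for c,(x,y,w,h) in(('scene',(265,215,84,70)),('top',(298,196,75,75))):
    i=cv2.imread(f'pics/{c}0.png'); s=8 if c=='top' else 9
    cv2.imwrite(f'pics/{c}0d.png',cv2.resize(i[y:y+h,x:x+w],None,fx=8,fy=8,interpolation=cv2.INTER_CUBIC))
E
```

```text
(no output)
```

View pics/scene0d.png

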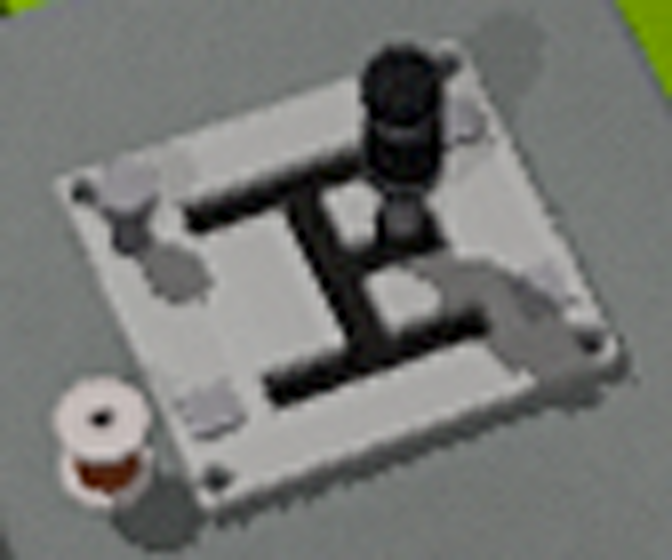

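View pics/top0d.png

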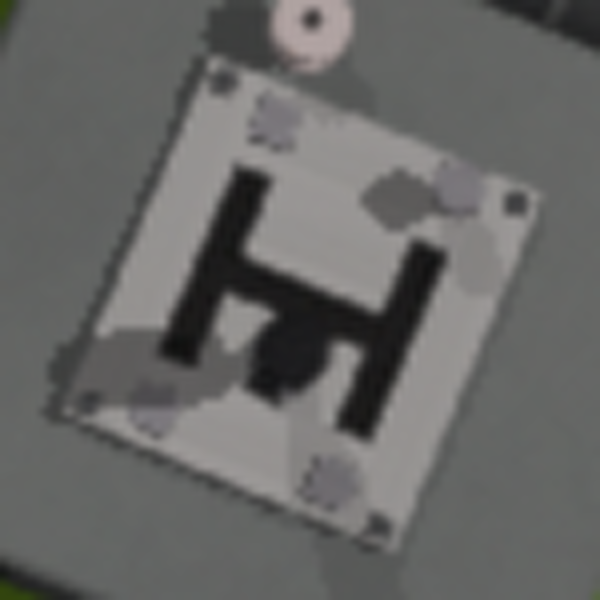

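```bash
python3 - <<'E'
from h import *
from scipy.optimize import least_squares
P={'scene':((265,215),[(58,180),(205,510),(620,365),(455,40)]),'top':((298,196),[(540,192),(205,58),(65,405),(395,548)])}
W=np.array([(65,-60),(65,60),(-65,60),(-65,-60)])
def fit(cs):
    w=[];m=[]
    for c in cs:
        (x,y),q=P[c]
        for k,(u,v) in enumerate(q):
            w.append(ray(c,(x+(u+.5)/8-.5,y+(v+.5)/8-.5),80)[:2]);m.append(W[k])
    w=np.array(w);m=np.array(m)
    def f(p):
        a=p[2];R=np.array([[np.cos(a),-np.sin(a)],[np.sin(a),np.cos(a)]]);return ((m@R.T+p[:2])-w).ravel()
    s=least_squares(f,[548,-110,-.4]);print(cs,s.x[:2],np.degrees(s.x[2]));print(np.round(s.fun.reshape(-1,2),1).tolist());return s.x
fit(['scene']);fit(['top']);p=fit(['scene','top'])
a=p[2];R=np.array([[np.cos(a),-np.sin(a)],[np.sin(a),np.cos(a)]])
for c,q,z in(('scene',(402,75),165),('top',(292,347),160)):
    x,y=P[c][0];g=ray(c,(x+(q[0]+.5)/8-.5,y+(q[1]+.5)/8-.5),z)[:2];print(c,g,'winder',R.T@(g-p[:2]))
E
```

```text
['scene'] [544.98127083 -99.47988446] -22.160124200115963
[[1.0, 0.1], [0.4, -0.8], [-1.5, -1.4], [0.1, 2.2]]
['top'] [ 544.79664389 -101.63159781] -21.06127009333069
[[0.9, -0.1], [1.6, -1.3], [-2.2, 1.3], [-0.3, 0.1]]
['scene', 'top'] [ 544.88895736 -100.55574113] -21.614533251198772
[[1.7, -0.6], [0.0, -1.1], [-2.3, -2.9], [0.3, 0.3], [0.2, 0.6], [2.0, -1.1], [-1.3, 2.8], [-0.5, 2.0]]
scene [523.0905165  -93.42189588] winder [-22.89346759  -1.39746677]
top [523.28327908 -94.77572332] winder [-22.21556309  -2.58509113]
```

>>> arm_command(
  increments=[
    [0.036,0,-0.0415,0,0.0125,0],
    [0.072,0,-0.083,0,0.025,0],
    [0.108,0,-0.1245,0,0.0375,0],
    [0.144,0,-0.166,0,0.05,0],
    [0.18,0,-0.2075,0,0.0625,0],
    [0.216,0,-0.249,0,0.075,0],
    [0.252,0,-0.2905,0,0.0875,0],
    [0.288,0,-0.332,0,0.1,0],
    [0.324,0,-0.3735,0,0.1125,0],
    [0.36,0,-0.415,0,0.125,0],
  ],
  jaw=1,
  force=40,
)

```text
time: 1.85
tool_pos: [395.3, 87.8, 304.4]
tcp_rot: [-90.0, -0.1, -21.6]
ft_force: [0.8, 0.8, 0.1]
finger_gap: -0.1
```

>>> arm_command(
  increments=[
    [0.035,0,-0.03,0,0,0],
    [0.07,0,-0.061,0,0,0],
    [0.105,0,-0.092,0,0,0],
    [0.14,0,-0.122,0,0,0],
    [0.14,0,-0.122,0,0,0],
    [0.14,0.03,-0.122,0,0,0],
    [0.14,0.06,-0.122,0,0,0],
    [0.14,0.085,-0.122,0,0,0],
    [0.14,0.1,-0.122,0,0,0],
    [0.14,0.1,-0.122,0,0,0],
  ],
)

```text
time: 3.1
tool_pos: [479.3, -74.9, 203.0]
tcp_rot: [-90.0, 0.1, -21.6]
ft_force: [-0.5, 0.4, -0.4]
finger_gap: 0.1
```

```bash
python3 - <<'E'
from h import *
s=r.sense();print(s['tool_pos'],s['tcp_rot'],s['ft_force'])
for c,(x,y) in(('scene',(240,160)),('top',(260,150))):
    i=r.snapshot(c); save(cv2.resize(i[y:y+150,x:x+200],(800,600),interpolation=cv2.INTER_CUBIC),c+'1.png')
    print(c, proj(c,s['tool_pos']+[0,0,-72.6]))
E
```

```text
[479.28996233 -74.85867091 203.03681757] [-90.00795865   0.11797732 -21.5630278 ] [-0.48789572  0.41911636 -0.38774548]
scene [334.04470021 226.10444824]
top [325.30907825 256.77624347]
```

View pics/scene1.png

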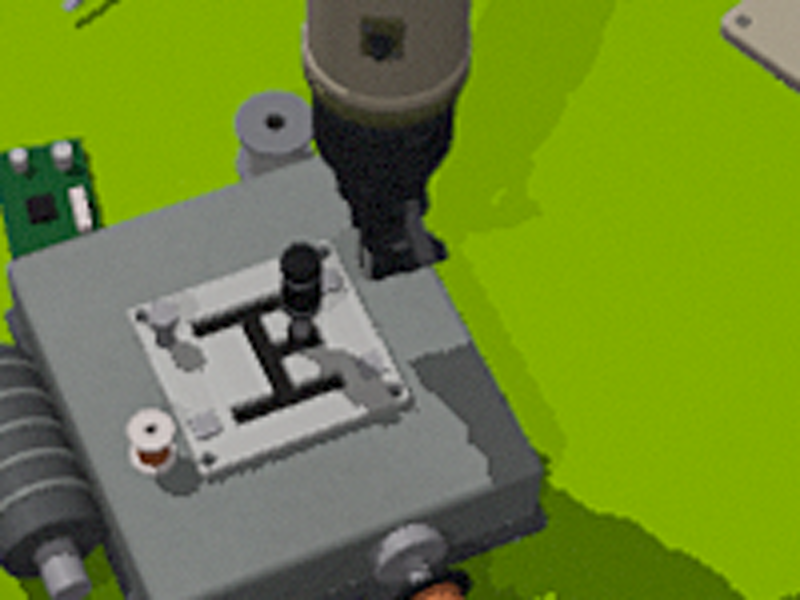

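View pics/top1.png

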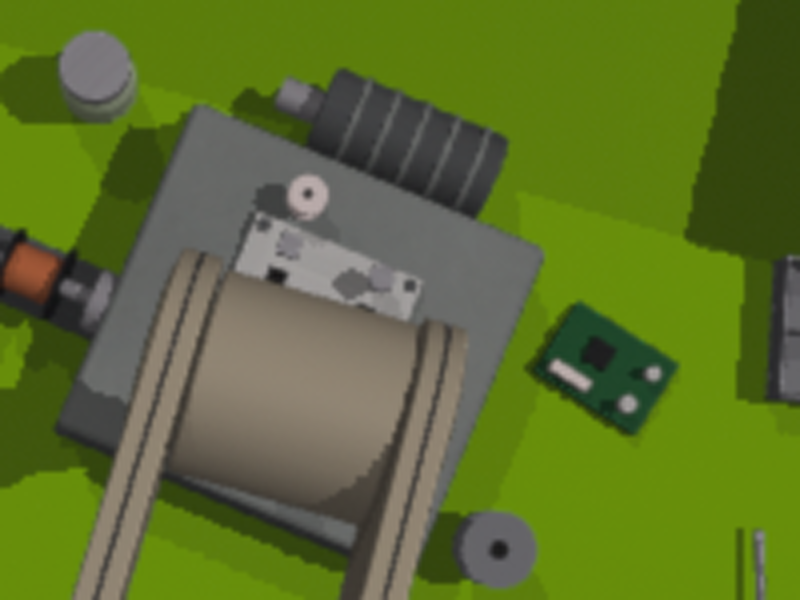

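>>> arm_command(
  increments=[
    [0.01,0,0,0,0,0],
    [0.018,0,0,0,0,0],
    [0.022,0,0,0,0,0],
    [0.026,0,0,0,0,0],
    [0.029,0,0,0,0,0],
    [0.032,0,0,0,0,0],
    [0.035,0,0,0,0,0],
    [0.037,0,0,0,0,0],
    [0.039,0,0,0,0,0],
    [0.041,0,0,0,0,0],
  ],
)

```text
time: 4.45
tool_pos: [518.2, -90.6, 203.8]
tcp_rot: [-90.0, 0.0, -21.6]
ft_force: [-2.6, 0.5, 0.5]
finger_gap: -0.0
```

>>> arm_command(
  increments=[
    [0.001,0,0,0,0,0],
    [0.002,0,0,0,0,0],
    [0.003,0,0,0,0,0],
    [0.004,0,0,0,0,0],
    [0.005,0,0,0,0,0],
    [0.0055,0,0,0,0,0],
    [0.006,0,0,0,0,0],
    [0.0065,0,0,0,0,0],
    [0.007,0,0,0,0,0],
    [0.007,0,0,0,0,0],
  ],
)

```text
time: 5.7
tool_pos: [523.9, -92.9, 203.8]
tcp_rot: [-90.0, 0.1, -21.6]
ft_force: [-7.7, 1.6, 3.2]
finger_gap: 0.0
```

```bash
python3 - <<'E'
from h import *
s=r.sense();print(s['tool_pos'],s['ft_force'])
for c,(x,y) in(('scene',(265,190)),):
    i=r.snapshot(c); save(cv2.resize(i[y:y+90,x:x+120],(800,600),interpolation=cv2.INTER_CUBIC),c+'2.png')
    for d in r.spot_point(c,'grip')[:2]: print(d['conf'],d['position'],ray(c,d['position'],140))
E
```

```text
[523.94876851 -92.86618518 203.79680965] [-7.72357555  1.6471587   3.23382853]
0.55 [302.6, 233.3] [ 548.82684848 -106.75727889  140.        ]
```

View pics/scene2.png

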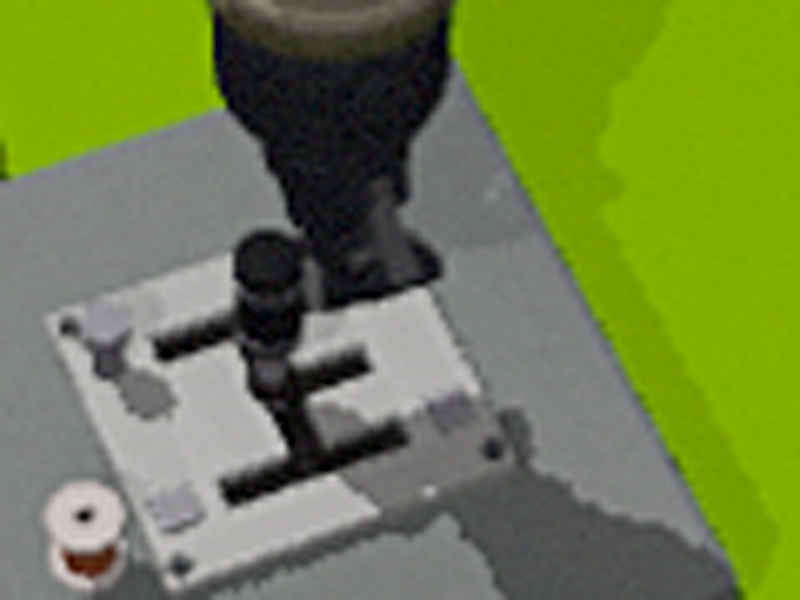

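>>> arm_command(
  increments=[
    [-0.015,0,0,0,0,0],
    [-0.03,0,0,0,0,0],
    [-0.03,0,0.02,0,0,0],
    [-0.03,0,0.04,0,0,0],
    [-0.03,0,0.06,0,0,0],
    [-0.02,0,0.06,0,0,0],
    [-0.005,0,0.06,0,0,0],
    [0.01,0,0.06,0,0,0],
    [0.0225,0,0.06,0,0,0],
    [0.0225,0,0.06,0,0,0],
  ],
)

```text
time: 7.05
tool_pos: [568.3, -46.4, 203.9]
tcp_rot: [-90.0, -0.0, -21.6]
ft_force: [-0.2, 0.1, 0.1]
finger_gap: 0.2
```

```bash
python3 - <<'E'
from h import *
s=r.sense();print(s['tool_pos'],s['ft_force'])
for c,(x,y) in(('scene',(265,190)),):
    i=r.snapshot(c); save(cv2.resize(i[y:y+90,x:x+120],(800,600),interpolation=cv2.INTER_CUBIC),c+'3.png')
E
```

```text
[568.34236702 -46.42282244 203.91790966] [-0.18224257  0.10304301  0.13338648]
```

View pics/scene3.png

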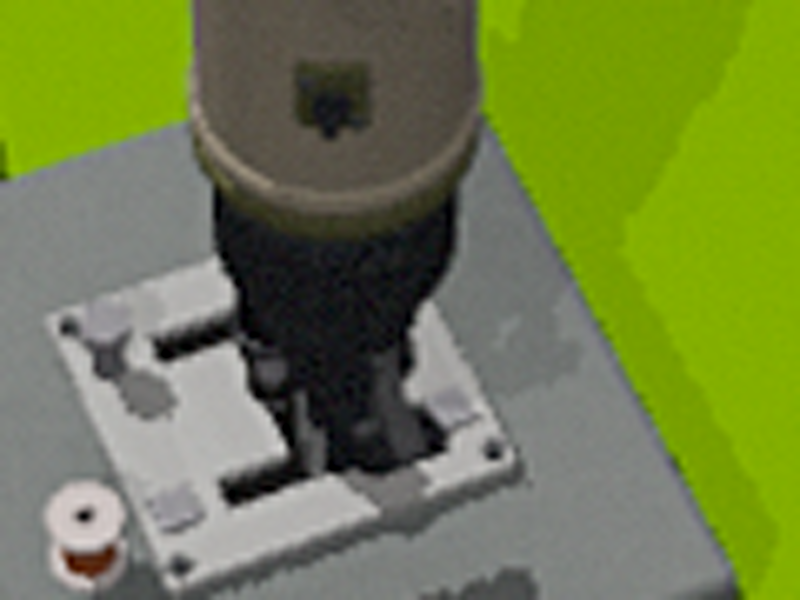

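>>> arm_command(
  increments=[
    [0,0,-0.012,0,0,0],
    [0,0,-0.024,0,0,0],
    [0,0,-0.029,0,0,0],
    [0,0,-0.033,0,0,0],
    [0,0,-0.037,0,0,0],
    [0,0,-0.041,0,0,0],
    [0,0,-0.045,0,0,0],
    [0,0,-0.049,0,0,0],
    [0,0,-0.052,0,0,0],
    [0,0,-0.055,0,0,0],
  ],
)

```text
time: 8.35
tool_pos: [547.4, -96.9, 203.9]
tcp_rot: [-90.0, -0.0, -21.6]
ft_force: [1.5, 3.1, 1.2]
finger_gap: 0.1
```

```bash
python3 - <<'E'
from h import *
s=r.sense();print(s['tool_pos'],s['ft_force'])
for c,(x,y) in(('scene',(265,190)),):
    i=r.snapshot(c); save(cv2.resize(i[y:y+90,x:x+120],(800,600),interpolation=cv2.INTER_CUBIC),c+'4.png')
E
```

```text
[547.35283465 -96.88521148 203.94618841] [1.45065625 3.0738642  1.1934526 ]
```

View pics/scene4.png

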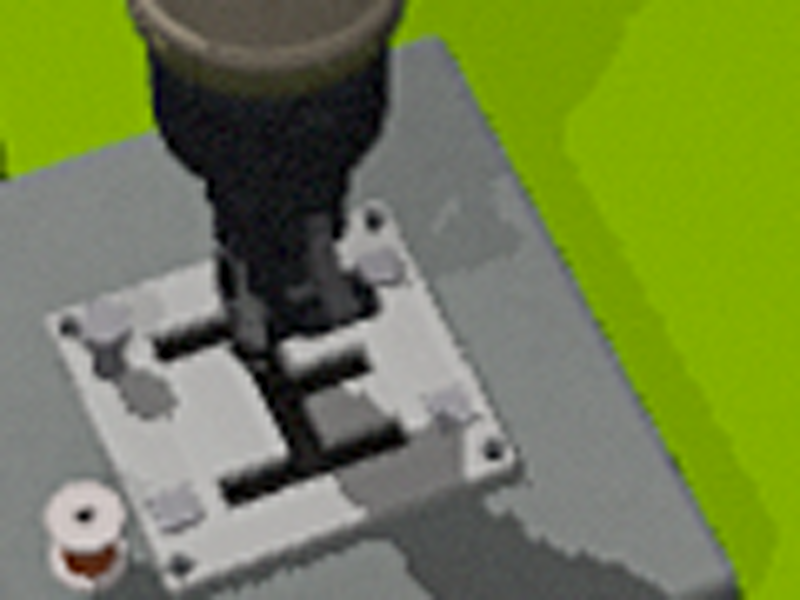

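>>> arm_command(
  increments=[
    [0,0,-0.002,0,0,0],
    [0,0,-0.004,0,0,0],
    [0,0,-0.005,0,0,0],
    [0,0,-0.006,0,0,0],
    [0,0,-0.007,0,0,0],
    [0,0,-0.0075,0,0,0],
    [0,0,-0.008,0,0,0],
    [0,0,-0.0085,0,0,0],
    [0,0,-0.009,0,0,0],
    [0,0,-0.009,0,0,0],
  ],
)

```text
time: 9.65
tool_pos: [544.1, -105.2, 203.9]
tcp_rot: [-90.0, -0.0, -21.6]
ft_force: [1.7, 1.3, 0.7]
finger_gap: -0.0
```

>>> arm_command(
  increments=[
    [0,0,-0.001,0,0,0],
    [0,0,-0.002,0,0,0],
    [0,0,-0.0025,0,0,0],
    [0,0,-0.003,0,0,0],
    [0,0,-0.0035,0,0,0],
    [0,0,-0.004,0,0,0],
    [0,0,-0.0045,0,0,0],
    [0,0,-0.005,0,0,0],
    [0,0,-0.005,0,0,0],
    [0,0,-0.005,0,0,0],
  ],
)

```text
time: 10.9
tool_pos: [542.2, -109.8, 203.9]
tcp_rot: [-90.0, 0.0, -21.6]
ft_force: [-0.0, 2.2, 2.0]
finger_gap: -0.0
```

>>> arm_command(
  increments=[
    [0,0,-0.001,0,0,0],
    [0,0,-0.0015,0,0,0],
    [0,0,-0.002,0,0,0],
    [0,0,-0.0025,0,0,0],
    [0,0,-0.003,0,0,0],
    [0,0,-0.0035,0,0,0],
    [0,0,-0.004,0,0,0],
    [0,0,-0.004,0,0,0],
    [0,0,-0.004,0,0,0],
    [0,0,-0.004,0,0,0],
  ],
)

```text
time: 12.15
tool_pos: [541.6, -111.4, 204.0]
tcp_rot: [-89.8, -0.0, -21.5]
ft_force: [5.8, 13.6, 0.8]
finger_gap: -0.1
```

```bash
python3 - <<'E'
from h import *
s=r.sense();print(s['tool_pos'],s['ft_force'])
for c,(x,y) in(('scene',(265,190)),):
    i=r.snapshot(c); save(cv2.resize(i[y:y+90,x:x+120],(800,600),interpolation=cv2.INTER_CUBIC),c+'5.png')
E
```

```text
[ 541.55010831 -111.37430367  204.00541593] [ 5.80132182 13.61420292  0.80829013]
```

View pics/scene5.png

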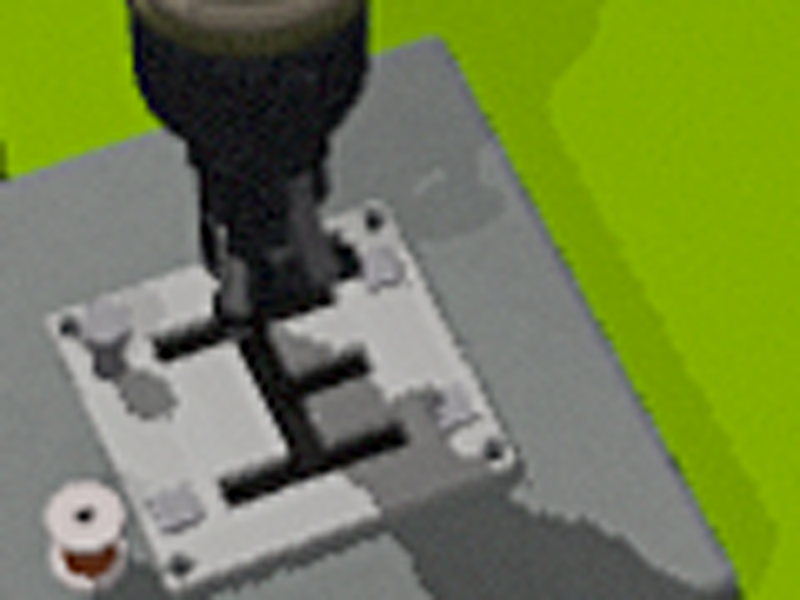

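>>> arm_command(
  increments=[
    [0,0,0.012,0,0,0],
    [0,0,0.025,0,0,0],
    [-0.02,0,0.025,0,0,0],
    [-0.04,0,0.025,0,0,0],
    [-0.055,0,0.02,0,0,0],
    [-0.055,0,0.0,0,0,0],
    [-0.055,0,-0.019,0,0,0],
    [-0.055,0,-0.019,0,0,0],
    [-0.045,0,-0.019,0,0,0],
    [-0.04,0,-0.019,0,0,0],
  ],
)

```text
time: 13.45
tool_pos: [497.5, -116.2, 204.0]
tcp_rot: [-90.0, -0.0, -21.6]
ft_force: [0.3, 0.8, 0.0]
finger_gap: -0.1
```

```bash
python3 - <<'E'
from h import *
s=r.sense();print(s['tool_pos'],s['ft_force'])
for c,(x,y) in(('scene',(265,190)),):
    i=r.snapshot(c); save(cv2.resize(i[y:y+90,x:x+120],(800,600),interpolation=cv2.INTER_CUBIC),c+'6.png')
E
```

```text
[ 497.5482801  -116.21768596  203.96536019] [0.29854187 0.83258999 0.03384139]
```

View pics/scene6.png

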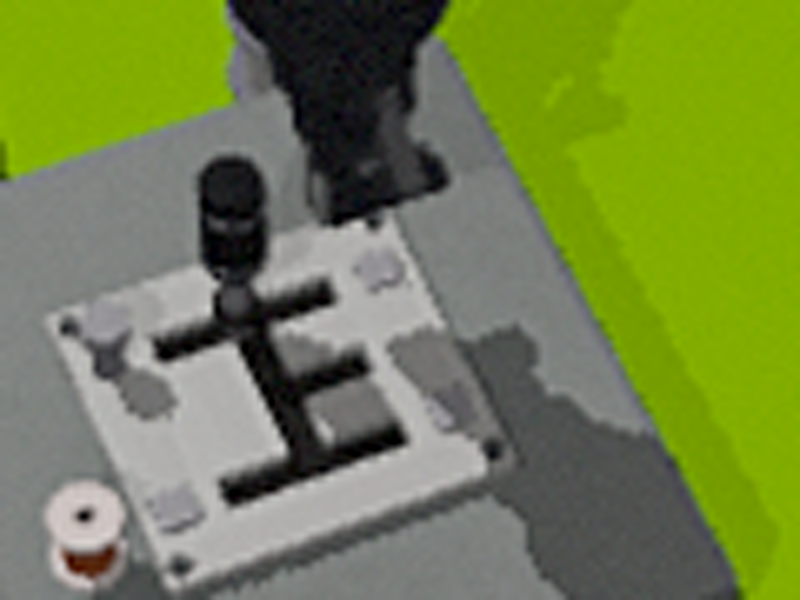

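>>> arm_command(
  increments=[
    [0.007,0,0,0,0,0],
    [0.013,0,0,0,0,0],
    [0.017,0,0,0,0,0],
    [0.021,0,0,0,0,0],
    [0.025,0,0,0,0,0],
    [0.029,0,0,0,0,0],
    [0.033,0,0,0,0,0],
    [0.036,0,0,0,0,0],
    [0.039,0,0,0,0,0],
    [0.042,0,0,0,0,0],
  ],
)

```text
time: 14.75
tool_pos: [535.8, -131.9, 203.8]
tcp_rot: [-90.0, 0.0, -21.6]
ft_force: [-3.4, 2.2, 1.6]
finger_gap: -0.2
```

>>> arm_command(
  increments=[
    [0.001,0,0,0,0,0],
    [0.0015,0,0,0,0,0],
    [0.002,0,0,0,0,0],
    [0.0025,0,0,0,0,0],
    [0.003,0,0,0,0,0],
    [0.0035,0,0,0,0,0],
    [0.004,0,0,0,0,0],
    [0.004,0,0,0,0,0],
    [0.004,0,0,0,0,0],
    [0.004,0,0,0,0,0],
  ],
)

```text
time: 16.0
tool_pos: [538.4, -133.0, 203.8]
tcp_rot: [-90.0, 0.2, -21.6]
ft_force: [-9.9, 4.6, 6.4]
finger_gap: 0.1
```

>>> arm_command(
  increments=[
    [0.0005,0,0,0,0,0],
    [0.001,0,0,0,0,0],
    [0.0015,0,0,0,0,0],
    [0.0015,0,0,0,0,0],
    [0.0015,0,0,0,0,0],
    [0.0015,0,0,0,0,0],
    [0.0015,0,0,0,0,0],
    [0.0015,0,0,0,0,0],
    [0.0015,0,0,0,0,0],
    [0.0015,0,0,0,0,0],
  ],
)

```text
time: 17.25
tool_pos: [538.9, -133.1, 203.7]
tcp_rot: [-90.0, 0.3, -21.6]
ft_force: [-16.9, 6.8, 10.8]
finger_gap: -0.1
```

>>> arm_command(
  increments=[
    [-0.01,0,0,0,0,0],
    [-0.03,0,0,0,0,0],
    [-0.055,0,0,0,0,0],
    [-0.08,0,0,0,0,0],
    [-0.08,-0.03,0,0,0,0],
    [-0.08,-0.07,0,0,0,0],
    [-0.08,-0.11,0,0,0,0],
    [-0.1,-0.14,0.03,0,0,0],
    [-0.11,-0.14,0.07,0,0,0],
    [-0.11,-0.14,0.1,0,0,0],
  ],
)

```text
time: 18.5
tool_pos: [475.9, 0.7, 345.3]
tcp_rot: [-89.9, -0.2, -21.6]
ft_force: [0.9, 0.3, -1.0]
finger_gap: -0.1
```

```bash
python3 - <<'E'
from h import *
s=r.sense();print(s['tool_pos'],s['ft_force'])
for c,(x,y) in(('scene',(265,190)),('top',(280,180))):
    i=r.snapshot(c); save(cv2.resize(i[y:y+90,x:x+120],(800,600),interpolation=cv2.INTER_CUBIC),c+'7.png')
    save(i,c+'7f.png')
    for t,z in(('grip',140),('pin',80)):
        for d in r.spot_point(c,t)[:2]: print(c,t,d['conf'],d['position'],ray(c,d['position'],z))
E
```

```text
[475.85445631   0.72096202 345.31004066] [ 0.85682317  0.27866745 -0.98613962]
scene grip 0.46 [285.8, 226.9] [ 563.9295803  -146.20806754  140.        ]
scene pin 0.4 [279.7, 241.7] [ 577.13930574 -156.92809125   80.        ]
top grip 0.48 [357.4, 225.4] [ 560.64386213 -154.47286459  140.        ]
top pin 0.39 [355.9, 218.9] [ 584.20745629 -156.2352767    80.        ]
top pin 0.3 [381.2, 286.3] [ 406.01549291 -226.50703586   80.        ]
```

View pics/scene7.png

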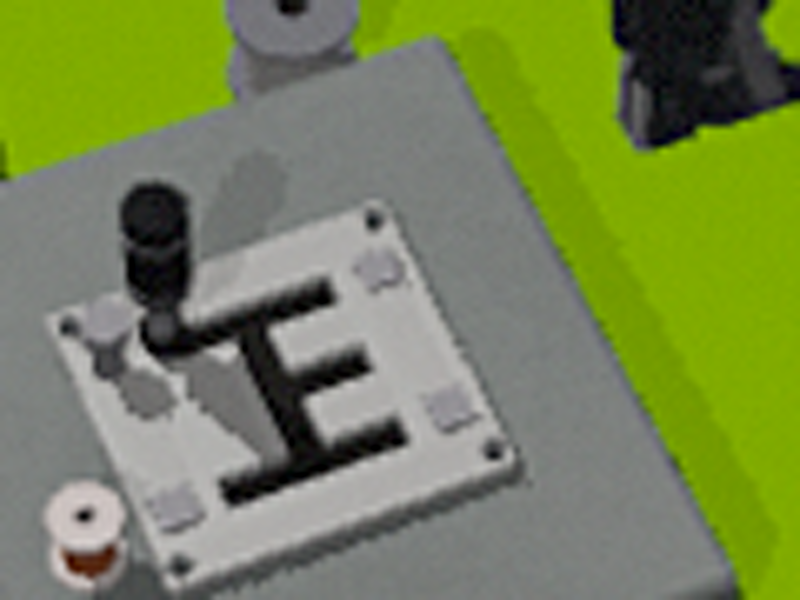

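View pics/scene7f.png

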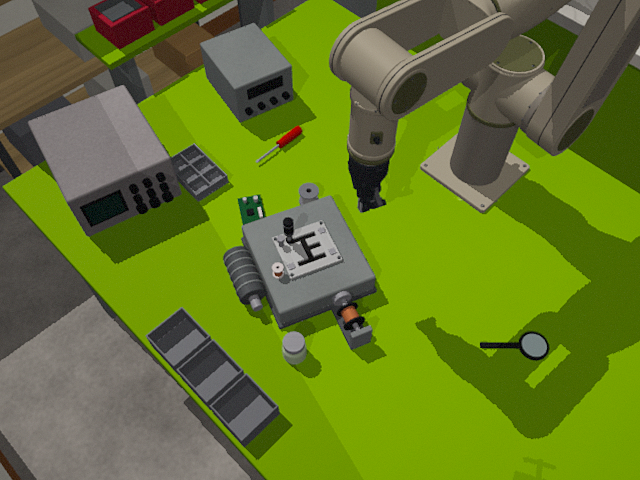

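The stick stands at the closed end of the pin's slot (crop pixel 160,335), its grip is down and the hand is well clear. I'm handing in.

```bash
python3 -c "
from h import *
print(r.hand_in()); print(r.sense()['ft_force'])"
```

```text
the job is handed in; nothing more can be done
None
the job is handed in; nothing more can be done
```

I pushed the stick with the closed fingertips out of the parking slot, across the gate to the right, and home into the far right slot marked by the index pin. I then backed the hand away level, lifted it clear and handed the job in at about 19 s of the 45 s allowed. No verdict is reported.

- **Stops felt:** Each push ended against a rise in force. That was about 8 N at the cross channel, 15 N at the right end and 18 N at the slot's closed end. My reckoning put the stick within about 1 mm of fully home.
- **Last picture:** The stick stood at the end of the pin's slot with its grip down. In the scene view, the loose things looked as they did at the start. The hand was free and the wrist force about 1 N.
- **What disagreed:** The networks' final grip and pin points were loose. The distance between them came out at about 17 mm in the scene camera and 24 mm in the top camera, against 22 mm when fully home. Both are below the 26.5 mm limit, but I relied on the stop forces and the picture instead.
- **Not measured:** I judged the grip height by eye. I also did not measure whether the loose things had shifted, or view the last top-camera picture.

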